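# Close the lint drawer and switch the dryer on

### The arm

A 7-joint arm with a two-finger parallel gripper is mounted at the origin on the work surface. World frame = base frame: x ahead of the robot, y to its left, z up, the work surface at z = 0. Lengths are in m, angles in degrees, forces in N, time in s.
With the tool pointing down it reaches from about 0.425 to 0.875 m from the base axis. Payload 4.7 kg.
Tool frame: the origin (TCP) lies on the centre line of the jaws, within the pads' length; the fingertips stand 11 mm ahead of it and the grasp point (between the pads) lies 8 mm behind it; z points along the fingers, y is the direction in which the jaws open and shut (so a half turn about z gives the same grasp; the last joint's range is limited). The gripper opens to 87 mm and grips with 3 to 60 N. Pads are 19 mm wide; open, the fingers measure 117 mm over their backs; the gripper's body (75 mm by 190 mm) begins 51 mm behind the grasp point.
Start: joints at [64.349, 18.392, -4.016, 83.108, 1.295, 78.541, -3.26], TCP at [0.29, -0.582, 0.234] pointing down, gripper open.
Joint ranges: [-163.93, 163.93], [-17.29, 119.83], [-79.2, 71.16], [3.27, 140.29], [-89.18, 269.18], [5.43, 117.66], [-154.24, 154.24]. Speed limits (degrees/s): [147.25, 147.25, 180, 180, 180, 180, 180].

### API

Orientations are given as [roll, pitch, yaw] about the fixed x, y, z axes, in that order (R = Rz(yaw) Ry(pitch) Rx(roll)).
In Python, from cell import env gives the robot as it stands.
- The arm moves only by the tool servo_tool, never from a script. Its argument "moves" is text: rows parted by semicolons, each of 7 numbers parted by spaces: the shift along the tool's x, y, z as a fraction of full scale, then the turn, a rotation vector about the tool's x, y, z as a fraction of full scale, then the gripper's target within -1 to 1 (shut at 1, half-way at 0, fully open at -1). A call has 1 to 20 rows; each row shifts and turns the pose as measured when the row begins, along the tool's axes as they then stand; what a row does not reach is not made up. Full scale, the value 1, is 1000 mm for a shift and 0.5 rad for a turn. A row lasts 1/12 s, in which the tool goes at most 41.7 mm and 7.16 degrees, less where a joint would pass 70% of its speed; a pose out of reach is approached as far as the arm can. A call with a number of a shift or a turn outside -1 to 1 is refused whole. A call with a gripper value outside its range is refused whole. The fingers move at their own pace and stop on an object; "squeeze" is the grip in N (left out, the last holds). Time passes only in rows, so rows that do not move let the fingers close. It gives the time, the measured TCP pose, the force and the opening at its end, in the units of the state.
- env.get_obs(): the state, without advancing time (a new reading comes with each control period).
- env.read_camera(name): name is "scene" or "top"; returns a dict with "img" (384x512x3 uint8, red, green, blue), "range_z" (384x512 float32, m along the optical axis (not along the pixel's ray), 0 where there is no reading), "mtx" (3x3 intrinsics, pixels), "k1" (the pictures are not rectified: a ray, as slopes to the right and down, at radius r is drawn at 1 + k1 r^2 times it, then the intrinsics apply), "T" (4x4, takes a point from camera to world coordinates). Camera axes: x right, y up, looking along -z (the intrinsics and any distortion apply to the point x, -y, -z); pixel columns grow to the right and rows downward; lengths in m; the calibration is good to about 2 mm. A picture is of the moment at which its call begins.
- env.sign_off(): hands the job in, once; it reports no verdict.
The state is a dict: "time_s": time; "qpos": joint angles; "joint_velocities": joint speeds; "effort": joint torques, N m; "tool_pos": TCP position; "tool_rot": TCP orientation; "force": force on the tool from outside, world axes, zero at the start; "wrist_torque": the same for the moment, N m; "grip_width": finger opening in m.
Only numpy, scipy, OpenCV 4.12 (cv2) and the standard library are available. Lean on these libraries where they do the work, as an engineer would, in place of code of your own. Each camera call takes 0.05 s, during which the arm holds its last target.

### The job

Push the lint collector's open filter drawer fully home, and only then switch the dryer on by pushing the raised, green-dotted end of the red rocker down until it snaps over. Push gently throughout: the drawer, the boxes and the rockers break at more than 22 N, and the rocker's height is different every time, so feel for it. Leave the grey rocker off and everything else on the counter where it stands.

Things in the scene. Friction and masses are not known exactly. Their poses are not given: they have to be found in the camera images.
- lint_unit: fixed white lint collector, 200 (x) x 240 (y) x 85 mm, closed on top; the drawer slides in its front. Origin: centre of its underside, on the counter; its front looks to its -x, the drawer closes towards its +x. Anything that pushes it or its drawer harder than 22 N breaks it
- drawer_face (a point): centre of the drawer's grey front face (208 mm wide, 60 tall, lower edge 14 mm above the counter, small blue plate in the middle), 44 mm above the counter; its x axis points into the collector, the way the drawer is pushed. At home it stands 20 mm before the collector's front. The front sits on rubber mounts and yields 1 mm per 3 N
- lint_drawer (a joint): how far the drawer is out, m: 0 = home against a hard stop, 0.09 = fully out; starts 0.03 to 0.075 out. It rubs with about 4 N, more when pushed fast (15 N per m/s), and stays where it is left
- dry_switch: the dryer's switch: fixed white box 130 x 90 x 60 mm with a red rocker on top. Origin: centre of its underside, on the counter. x runs along the rocker from its green-dotted ON end (at -x) to the other end, y along its hinge, z up. The hinge lies above the origin, 82 to 106 mm over the counter: THIS HEIGHT DIFFERS EACH TIME AND IS NOT REPORTED, feel for it (it does not yield). Breaks at 22 N
- dry_rocker (a joint): red rocker, rad: 0 off (ON end up, its top edge 13 mm over the hinge), 0.56 on. Plate 60 x 34 x 10 mm, hinged at its middle. Over-centre spring with a hard stop each way: tipping takes about 8 N at the plate's end, 11 N at 20 mm from the hinge, nothing once level (0.28; the end is then 8 mm lower); past that it snaps on by itself and following it down loads the stop
- fan_switch: the fan's switch, to be left alone: the same box and rocker as dry_switch, but the rocker is grey; same axes and limits
- fan_rocker (a joint): grey rocker, rad: 0 off, 0.56 on; otherwise like dry_rocker. Starts off and stays off
- detergent: loose bystander: blue detergent bottle, 76 mm across, 210 mm tall; origin at its underside
- softener: loose bystander: green softener jar, 70 mm across, 170 mm tall; origin at its underside
- dosing_cup: loose bystander: white dosing cup on the collector, 60 mm across, 50 mm tall; origin at its underside
- lint_brush: loose bystander: brush lying on the collector; origin at its underside
- mug: loose bystander: blue mug, 80 mm across, 90 mm tall; origin at its underside
- starch_can: loose bystander: starch can, 56 mm across, 160 mm tall; origin at its underside

How it is judged (in metres and radians):
On the way, in this order (a step that is already met when the one before it is completed fails the run):
1. the drawer is home (within 2 mm) while the red rocker is still off (value of joint lint_drawer below 0.002 m and value of joint dry_rocker below 0.2 rad), for 0.2 s.
2. the red rocker has snapped over to on (value of joint dry_rocker above 0.5 rad), for 0.2 s.
At the end, for the whole second after the job is handed in: the drawer is home within 3 mm, the red rocker is fully on (above 0.5 rad), the grey rocker is off (below 0.06 rad), and every loose thing stands upright within 20 mm of where it was (value of joint lint_drawer below 0.003 m and value of joint dry_rocker above 0.5 rad and value of joint fan_rocker below 0.06 rad and distance of each of detergent, softener, dosing_cup, lint_brush, mug, starch_can from where it was at the start of the episode below 0.02 m and angle between each of detergent, softener, dosing_cup, mug, starch_can's own z axis and vertical below 0.3 rad); the robot touches nothing.
It fails at once if the lint collector or its drawer is pushed harder than 22 N (contact force between anything else and lint_unit above 22 N).
It fails at once if the dryer's switch is pushed harder than 22 N (contact force between anything else and dry_switch above 22 N).
It fails at once if the fan's switch is pushed harder than 22 N, or switched on (contact force between anything else and fan_switch above 22 N or value of joint fan_rocker above 0.28 rad).
It fails at once if the red rocker is on while the drawer is out by more than 5 mm (value of joint dry_rocker above 0.4 rad and value of joint lint_drawer above 0.005 m).
It also fails if it takes over 56 s, if anything falls off the work surface, if the arm or the gripper's body presses on something with over 40 N, if the wrist force passes 120 N, or if a joint passes its speed limit or range.

## Working session

There is one attempt and no reset: what is moved stays moved. The work goes in short steps, Python scripts to look and compute and a tool call to move; the robot and the scene stay as the last step left them, time stands still between calls to the robot, and variables do not carry over. Pictures are saved under pics/ and viewed, and the job is handed in when it is done.

Besides the shell and the picture viewer there is one more tool, called after ">>>" in YAML: its name, and indented under it one key for each argument. servo_tool: Moves the arm, as the interface text tells. Its arguments: {"type":"object","properties":{"moves":{"type":"string"},"squeeze":{"type":"number"}},"required":["moves"]}

```bash
ls; mkdir -p pics
python3 - <<'E'
from cell import env
import cv2,numpy as np
print(env.get_obs())
for n in("scene","top"):
    c=env.read_camera(n);np.savez(f"pics/{n}0.npz",**{k:np.array(v) for k,v in c.items()})
    cv2.imwrite(f"pics/{n}0.png",cv2.resize(c["img"][:,:,::-1],(768,576)))
    print(n,c["mtx"],c["k1"],c["T"])
E
```

```text
pics
{'time_s': 0.0, 'qpos': array([64.34670335, 18.43836315, -4.01560084, 83.17532091,  1.29453815,
       78.54158552, -3.2599539 ]), 'joint_velocities': array([ 0.0208407 ,  0.09091896, -0.03288279, -0.00188997,  0.03493792,
       -0.01783685, -0.08771214]), 'effort': array([ 1.42139299e-03, -4.91280806e+01, -4.02605440e-01, -3.12526560e+01,
       -6.36624824e-02,  4.37430537e-02,  1.66849409e-04]), 'tool_pos': array([ 0.28935084, -0.58143953,  0.23246574]), 'tool_rot': array([-1.79889950e+02,  5.36669758e-03,  2.64630804e+01]), 'force': array([-0.1129907 ,  0.51283632,  0.34800395]), 'wrist_torque': array([ 0.02741072,  0.02990425, -0.00334227]), 'grip_width': 0.08705019479411459}
scene [[444.9548692    0.         250.52107669]
 [  0.         444.9548692  190.38543882]
 [  0.           0.           1.        ]] -0.014098579005355919 [[-0.36884207 -0.71653799  0.59205476  1.36225573]
 [ 0.9294813  -0.28740177  0.23122443  0.29068305]
 [ 0.0044765   0.63558912  0.77201452  1.09460245]
 [ 0.          0.          0.          1.        ]]
top [[427.17788896   0.         249.95390999]
 [  0.         427.17788896 197.98294773]
 [  0.           0.           1.        ]] -0.04424722623465311 [[-0.10194193  0.97464399 -0.1991907   0.28108967]
 [-0.99478747 -0.10035919  0.01805341  0.01989568]
 [-0.00239497  0.19999281  0.97979444  1.55848752]
 [ 0.          0.          0.          1.        ]]
```

View pics/scene0.png

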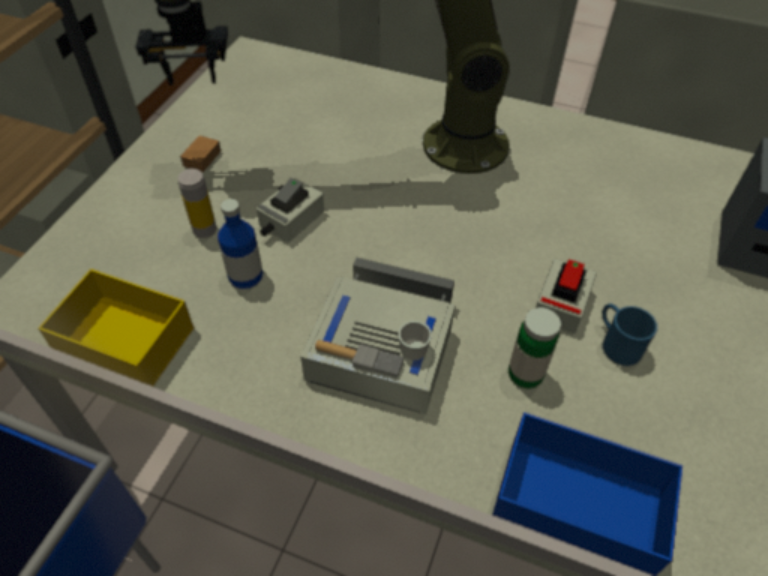

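View pics/top0.png

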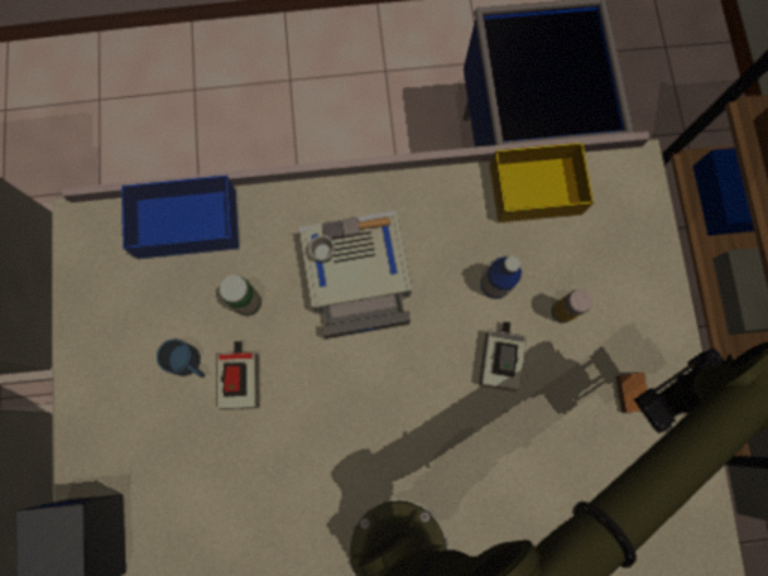

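The scene view has the collector with its open drawer at about (405,280) and the red rocker at (570,280). The grey rocker is at (290,195), with the bottle, jar, cup, brush, can and mug around them. In the top view the drawer front is at (364,323), the red rocker at (234,379) and the grey rocker at (503,357). Next I'll turn these into positions.

```bash
cat > h.py <<'E'
import numpy as np,cv2
def load(n): return dict(np.load(f"pics/{n}.npz"))
def cloud(c):
    K=c["mtx"];v,u=np.mgrid[0:384,0:512].astype(float)
    k=float(c["k1"]); p=np.stack([u,v],-1).reshape(-1,1,2)
    s=cv2.undistortPoints(p,K,np.array([k,0,0,0.])).reshape(384,512,2)
    z=c["range_z"]; P=np.stack([s[...,0]*z,-s[...,1]*z,-z,np.ones_like(z)],-1)
    W=P@c["T"].T; W=W[...,:3]; W[z==0]=np.nan
    return W
E
python3 - <<'E'
from h import *
for n in("top0","scene0"):
    c=load(n);W=cloud(c);hsv=cv2.cvtColor(c["img"],cv2.COLOR_RGB2HSV);H,S,V=hsv[...,0].astype(int),hsv[...,1],hsv[...,2]
    T=(W[...,0]>0.2)&(W[...,0]<1.1)&(abs(W[...,1])<0.8)
    def rep(nm,m):
        m=m&T
        if m.sum()<5: print(nm,m.sum());return
        P=W[m];print(n,nm,m.sum(),"med",np.median(P,0).round(3),"lo",np.percentile(P,3,0).round(3),"hi",np.percentile(P,97,0).round(3))
    red=((H<6)|(H>174))&(S>150)&(V>60)
    rep("red",red&(W[...,2]>0.07)); rep("redlow",red&(W[...,2]<0.07))
    rep("green dot/any",(H>40)&(H<85)&(S>120)&(W[...,2]<0.13)&(W[...,2]>0.07))
    # blobs by height
    m=((W[...,2]>0.02)&T&(W[...,0]<0.95)).astype(np.uint8)
    k,l,st,ce=cv2.connectedComponentsWithStats(m)
    for i in range(1,k):
        if st[i,4]>60:
            P=W[l==i]; t=P[P[:,2]>np.percentile(P[:,2],97)-0.01]
            print(n,"blob",ce[i].round(),st[i,4],"lo",np.percentile(P,2,0).round(3),"hi",np.percentile(P,98,0).round(3),"topmed",np.median(t,0).round(3))
E
```

```text
top0 red 159 med [0.426 0.335 0.1  ] lo [0.397 0.32  0.09 ] hi [0.452 0.352 0.109]
top0 redlow 58 med [0.479 0.331 0.06 ] lo [0.474 0.299 0.055] hi [0.484 0.369 0.069]
green dot/any 3
top0 blob [231. 122.] 5447 lo [ 0.756 -0.689  0.022] hi [0.948 0.699 0.1  ] topmed [0.833 0.414 0.095]
top0 blob [237. 181.] 4746 lo [ 0.514 -0.081  0.024] hi [0.773 0.146 0.117] topmed [0.747 0.061 0.103]
top0 blob [334. 184.] 526 lo [ 0.564 -0.337  0.029] hi [ 0.627 -0.271  0.212] topmed [ 0.599 -0.308  0.208]
top0 blob [160. 196.] 499 lo [0.584 0.271 0.028] hi [0.64  0.332 0.173] topmed [0.617 0.306 0.169]
top0 blob [381. 203.] 394 lo [ 0.487 -0.486  0.028] hi [ 0.536 -0.435  0.164] topmed [ 0.513 -0.463  0.159]
top0 blob [335. 239.] 1048 lo [ 0.343 -0.341  0.031] hi [ 0.485 -0.24   0.098] topmed [ 0.402 -0.29   0.093]
top0 blob [119. 238.] 375 lo [0.445 0.417 0.022] hi [0.528 0.51  0.094] topmed [0.494 0.474 0.089]
top0 blob [158. 252.] 1067 lo [0.361 0.289 0.031] hi [0.503 0.378 0.108] topmed [0.417 0.334 0.103]
top0 blob [469. 269.] 5085 lo [ 0.203 -0.63   0.031] hi [ 0.344 -0.368  0.667] topmed [
[... 552 characters left out ...]
82  0.023] hi [ 0.544 -0.434  0.161] topmed [ 0.516 -0.459  0.159]
scene0 blob [193. 138.] 1104 lo [ 0.356 -0.342  0.022] hi [ 0.491 -0.236  0.098] topmed [ 0.404 -0.289  0.093]
scene0 blob [159. 163.] 1127 lo [ 0.586 -0.33   0.025] hi [ 0.64 -0.27  0.21] topmed [ 0.605 -0.307  0.208]
scene0 blob [255. 222.] 7212 lo [ 0.523 -0.079  0.028] hi [0.789 0.153 0.126] topmed [0.695 0.106 0.126]
scene0 blob [367. 213.] 2400 lo [0.378 0.279 0.026] hi [0.655 0.38  0.172] topmed [0.623 0.309 0.17 ]
scene0 blob [253. 292.] 11313 lo [ 0.763 -0.559  0.023] hi [0.95  0.577 0.101] topmed [0.855 0.459 0.098]
scene0 blob [419. 221.] 1005 lo [0.451 0.422 0.022] hi [0.534 0.51  0.092] topmed [0.493 0.473 0.087]
```

Run:
```python
from h import *
a=load("top0")["img"];b=load("scene0")["img"]
o=lambda im,x,y,w,h:cv2.resize(im[y:y+h,x:x+w,::-1],(400,300),interpolation=cv2.INTER_CUBIC)
cv2.imwrite("pics/crop1.png",np.vstack([np.hstack([o(a,130,220,60,45+0),o(b,340,160,80,60)]),np.hstack([o(a,195,130,100,75+20),o(b,190,160,140,105)])]))
```

```text
(no output)
```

View pics/crop1.png

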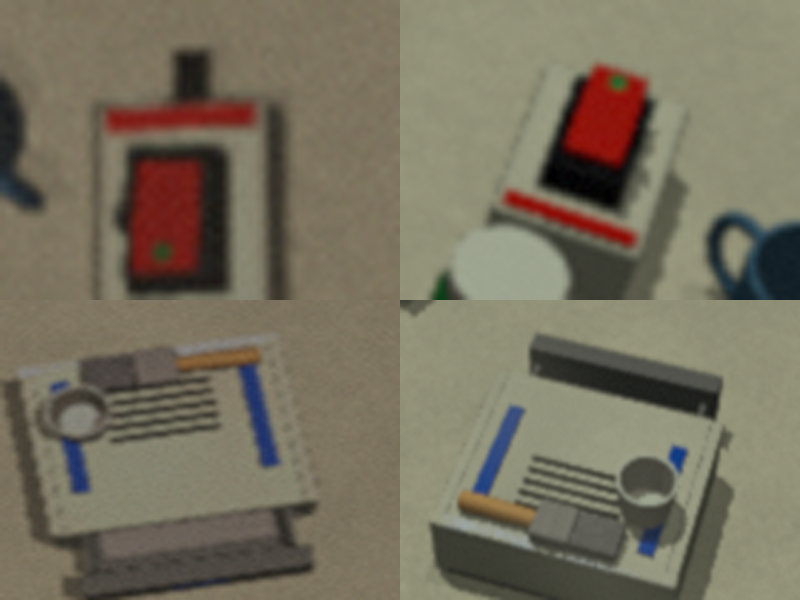

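Run:
```python
from h import *
for n in("top0","scene0"):
    c=load(n);W=cloud(c);X,Y,Z=W[...,0],W[...,1],W[...,2]
    hsv=cv2.cvtColor(c["img"],cv2.COLOR_RGB2HSV);H,S,V=hsv[...,0].astype(int),hsv[...,1],hsv[...,2]
    def rect(nm,m):
        P=W[m];r=cv2.minAreaRect((P[:,:2]*1000).astype(np.float32));print(n,nm,len(P),"c",np.round(r[0],1),"sz",np.round(r[1],1),"ang",round(r[2],1),"zmed",np.median(P[:,2]).round(4))
    box=(X>0.48)&(X<0.8)&(Y>-0.12)&(Y<0.18)
    top=box&(Z>0.078)&(Z<0.092)
    top&=cv2.erode(top.astype(np.uint8),np.ones((3,3)))>0
    rect("unit top",top)
    f=box&(Z>0.066)&(Z<0.078)&(X<0.57); 
    k,l,st,_=cv2.connectedComponentsWithStats(f.astype(np.uint8)); i=1+np.argmax(st[1:,4]); rect("drawer top edge",l==i)
    blue=(H>105)&(H<125)&(S>120)
    k,l,st,_=cv2.connectedComponentsWithStats((blue&box&(Z>0.07)).astype(np.uint8))
    for i in range(1,k):
        if st[i,4]>20: rect("stripe",l==i)
    rect("blueplate",blue&box&(Z<0.07)) if (blue&box&(Z<0.07)).sum()>3 else 0
    red=((H<6)|(H>174))&(S>130)&(V>50)&(X>.3)&(X<.6)&(Y>.25)&(Y<.42)
    rect("redplate",red&(Z>0.075)); rect("redbar",red&(Z<0.075))
    bx=(X>.3)&(X<.6)&(Y>.25)&(Y<.42); rect("boxtop",bx&(Z>.052)&(Z<.07))
    rp=red&(Z>0.075);P=W[rp]
    A=np.c_[P[:,:2],np.ones(len(P))];s=np.linalg.lstsq(A,P[:,2],rcond=None)[0];print("plane",s,"res",np.std(A@s-P[:,2]))
    g=(X>.3)&(X<.5)&(Y>.28)&(Y<.4)&(H>30)&(H<90)&(S>70)&(Z>0.07)
    print("green",g.sum(),W[g].mean(0).round(4) if g.any() else 0)
    gy=(X>.3)&(X<.55)&(Y>-.36)&(Y<-.22); rect("fan box",gy&(Z>.052)&(Z<.07)); rect("fan rocker",gy&(Z>.08))
```

```text
top0 unit top 1777 c [681.   33.7] sz [190.7 231.5] ang 4.4 zmed 0.0846
top0 drawer top edge 377 c [525.9  21.9] sz [ 25.5 207.5] ang 4.4 zmed 0.073
top0 stripe 97 c [693. -52.] sz [113.2  11.3] ang 4.2 zmed 0.0871
top0 stripe 48 c [652.9 115. ] sz [57.4 10.4] ang 4.6 zmed 0.0864
top0 redplate 168 c [423.3 336.7] sz [40.1 58.1] ang 83.0 zmed 0.0997
top0 redbar 70 c [480.3 333.6] sz [76.6 13.5] ang 87.3 zmed 0.0607
top0 boxtop 645 c [482.3 351. ] sz [130.1 244.2] ang 86.3 zmed 0.0593
plane [-0.22756867 -0.1432229   0.24404791] res 0.004839921895895799
green 2 [0.405  0.3372 0.1067]
top0 fan box 622 c [ 408.4 -292.7] sz [ 91.4 130.2] ang 74.7 zmed 0.0593
top0 fan rocker 192 c [ 409.6 -292. ] sz [67.3 46.1] ang 1.8 zmed 0.0913
scene0 unit top 3229 c [684.5  33.8] sz [199.6 233.3] ang 4.5 zmed 0.0849
scene0 drawer top edge 490 c [527.5  21.9] sz [ 29.5 207.2] ang 3.7 zmed 0.0732
scene0 stripe 129 c [690.5 -51.2] sz [107.1  14.4] ang 3.3 zmed 0.0876
scene0 stripe 28 c [636.6 117.4] sz [27.2 11.3] ang 18.0 zmed 0.0878
scene0 stripe 38 c [734.6 123.1] sz [11.3 30.6] ang 87.8 zmed 0.088
scene0 redplate 217 c [425.7 338.4] sz [38.1 64.7] ang 86.6 zmed 0.098
scene0 redbar 76 c [480.1 335.4] sz [75.5 15.9] ang 87.8 zmed 0.0619
scene0 boxtop 643 c [429.2 357. ] sz [127.5 132.2] ang 87.3 zmed 0.0601
plane [-0.2318274   0.04875904  0.18147884] res 0.004779459978582131
green 9 [0.428  0.3399 0.0941]
scene0 fan box 471 c [ 409.  -291.4] sz [ 93.  133.9] ang 75.1 zmed 0.0596
scene0 fan rocker 185 c [ 409.4 -292.5] sz [50.3 59.6] ang 62.7 zmed 0.09
```

>>> servo_tool:
  moves: "0 0 0 0 0 0.2 1; 0 0 0 0 0 0.2 1; 0 0 0 0 0 0.2 1; 0 0 0 0 0 0.2 1; 0 0 0 0 0 0 1"
  squeeze: 20

```text
time_s: 0.52
tool_pos: [0.2884, -0.5801, 0.2291]
tool_rot: [-179.6, 0.2, 2.5]
force: [-0.5, 0.3, -0.1]
grip_width: 0.0616
```

>>> servo_tool:
  moves: "0.013 -0.037 -0.001 0 0 -0.03 1; 0.013 -0.037 -0.001 0 0 -0.03 1; 0.013 -0.037 -0.001 0 0 0 1; 0.013 -0.037 -0.001 0 0 0 1; 0.013 -0.037 -0.001 0 0 0 1; 0.013 -0.037 -0.001 0 0 0 1; 0.013 -0.037 -0.001 0 0 0 1; 0.013 -0.037 -0.001 0 0 0 1; 0.013 -0.037 -0.001 0 0 0 1; 0.013 -0.037 -0.001 0 0 0 1"

```text
time_s: 1.35
tool_pos: [0.385, -0.193, 0.2341]
tool_rot: [-179.5, 0.7, 5.1]
force: [1.0, -0.7, 0.4]
grip_width: 0.0019
```

>>> servo_tool:
  moves: "0.015 -0.034 -0.001 0 0 0 1; 0.015 -0.034 -0.001 0 0 0 1; 0.015 -0.034 -0.001 0 0 0 1; 0.015 -0.034 -0.001 0 0 0 1; 0.015 -0.034 -0.001 0 0 0 1; 0.008 -0.017 0 0 0 0 1; 0 0 0 0 0 0 1"

```text
time_s: 1.93
tool_pos: [0.4504, 0.0214, 0.2401]
tool_rot: [-179.6, 0.6, 7.1]
force: [-0.4, -0.4, -0.3]
grip_width: 0.0003
```

>>> servo_tool:
  moves: "0 0 0.03 0 0 0.1 1; 0 0 0.035 0 0 0 1; 0 0 0.035 0 0 0 1; 0 0 0.035 0 0 0 1; 0 0 0.03 0 0 0 1; 0 0 0.015 0 0 0 1; 0 0 0 0 0 0 1"

```text
time_s: 2.52
tool_pos: [0.45, 0.0192, 0.0551]
tool_rot: [180.0, 0.2, 5.3]
force: [-0.7, 0.6, 0.5]
grip_width: 0.0006
```

Run:
```python
from cell import env
o=env.get_obs();print(o["time_s"],o["tool_pos"],o["tool_rot"],o["force"],o["qpos"])
import cv2
c=env.read_camera("scene")
cv2.imwrite("pics/s1.png",cv2.resize(c["img"][120:300,150:420,::-1],(780,520)))
```

```text
2.5167 [0.44997767 0.01916146 0.05511711] [179.99669845   0.24308647   5.29701181] [-0.73950916  0.62718217  0.47587134] [ 30.02360814   6.83432216 -37.13881856 120.48694252   5.06445334
  54.40533752 -94.59207598]
```

View pics/s1.png

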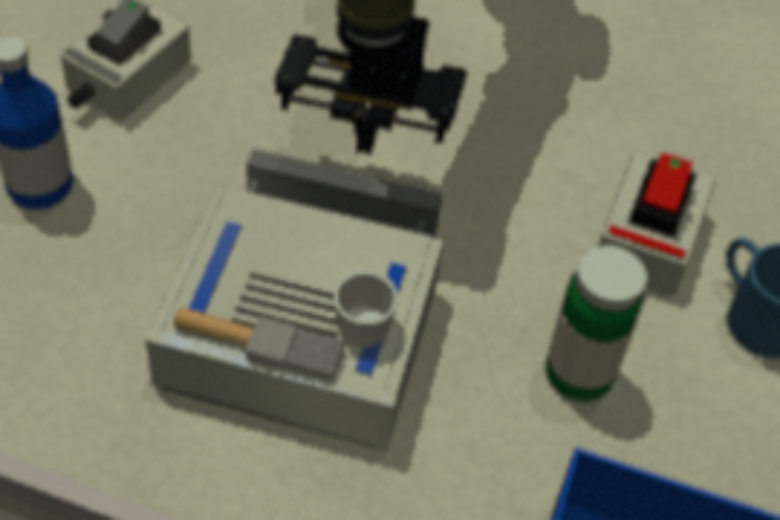

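The closed fingers, at (365,145), stand in front of the drawer front at (345,190) and clear of everything. I'll approach slowly and watch the force.

>>> servo_tool:
  moves: "0.008 0 0.004 0 0 0 1; 0.01 0 0.003 0 0 0 1; 0.008 0 0 0 0 0 1; 0.005 0 0 0 0 0 1; 0.004 0 0 0 0 0 1; 0.004 0 0 0 0 0 1; 0.004 0 0 0 0 0 1"

```text
time_s: 3.15
tool_pos: [0.4993, 0.0194, 0.056]
tool_rot: [179.7, -0.3, 5.3]
force: [0.2, -0.5, -0.3]
grip_width: 0.0006
```

>>> servo_tool:
  moves: "0.003 0 0.005 0 0 0 1; 0.003 0 0.005 0 0 0 1; 0.003 0 0.003 0 0 0 1; 0.003 0 0.001 0 0 0 1"

```text
time_s: 3.48
tool_pos: [0.5092, 0.0199, 0.0411]
tool_rot: [179.6, 0.2, 5.3]
force: [-4.8, 0.4, 3.6]
grip_width: 0.0004
```

>>> servo_tool:
  moves: "0.004 0 -0.002 0 0 0 1; 0.004 0 0 0 0 0 1; 0.004 0 0 0 0 0 1; 0.004 0 0 0 0 0 1"

```text
time_s: 3.82
tool_pos: [0.5224, 0.021, 0.0406]
tool_rot: [179.6, 0.7, 5.3]
force: [-4.5, 0.1, 2.8]
grip_width: 0.0008
```

>>> servo_tool:
  moves: "0.004 0 0 0 0 0 1; 0.004 0 0 0 0 0 1; 0.004 0 0 0 0 0 1; 0.004 0 0 0 0 0 1; 0.003 0 0 0 0 0 1"

```text
time_s: 4.23
tool_pos: [0.5439, 0.0226, 0.0406]
tool_rot: [179.6, 0.6, 5.3]
force: [-5.4, -1.7, 2.0]
grip_width: 0.0006
```

>>> servo_tool:
  moves: "0.002 0 0 0 0 0 1; 0.002 0 0 0 0 0 1"

```text
time_s: 4.4
tool_pos: [0.5489, 0.023, 0.0406]
tool_rot: [179.6, 0.6, 5.3]
force: [-4.6, -1.5, 1.7]
grip_width: 0.0005
```

>>> servo_tool:
  moves: "0.002 0 0 0 0 0 1; 0.002 0 0 0 0 0 1"

```text
time_s: 4.57
tool_pos: [0.5533, 0.0233, 0.0406]
tool_rot: [179.6, 0.6, 5.3]
force: [-6.1, -0.5, 3.1]
grip_width: 0.0001
```

>>> servo_tool:
  moves: "0.0015 0 0 0 0 0 1"

```text
time_s: 4.65
tool_pos: [0.5541, 0.0234, 0.0406]
tool_rot: [179.6, 0.7, 5.3]
force: [-9.9, -0.6, 5.9]
grip_width: 0.0004
```

>>> servo_tool:
  moves: "0.0015 0 0 0 0 0 1"

```text
time_s: 4.73
tool_pos: [0.5543, 0.0234, 0.0406]
tool_rot: [179.6, 0.9, 5.3]
force: [-9.7, -1.7, 8.3]
grip_width: 0.0008
```

>>> servo_tool:
  moves: "0.0015 0 0 0 0 0 1"

```text
time_s: 4.82
tool_pos: [0.5543, 0.0234, 0.0406]
tool_rot: [179.5, 1.2, 5.3]
force: [-10.2, -1.4, 7.8]
grip_width: 0.0006
```

>>> servo_tool:
  moves: "0.002 0 -0.0005 0 0 0 1"

```text
time_s: 4.9
tool_pos: [0.5542, 0.0234, 0.0408]
tool_rot: [179.5, 1.4, 5.2]
force: [-9.1, -1.4, 3.4]
grip_width: 0.0006
```

>>> servo_tool:
  moves: "0.0025 0 -0.0005 0 0 0 1"

```text
time_s: 4.98
tool_pos: [0.5542, 0.0233, 0.0408]
tool_rot: [179.5, 1.8, 5.2]
force: [-9.9, -2.3, 6.6]
grip_width: 0.0003
```

>>> servo_tool:
  moves: "0.002 0 0 0 0 0 1; 0.002 0 0 0 0 0 1; -0.005 0 0 0 -0.03 0 1; -0.01 0 0 0 -0.02 0 1; -0.02 0 0 0 0 0 1; -0.025 0 0 0 0 0 1; -0.02 0 0 0 0 0 1; 0 0 0 0 0 0 1"

```text
time_s: 5.65
tool_pos: [0.4783, 0.0184, 0.0465]
tool_rot: [179.6, 2.9, 5.3]
force: [0.0, 0.2, 0.5]
grip_width: 0.0004
```

Run:
```python
from cell import env
from h import *
o=env.get_obs();print(o["tool_pos"],o["tool_rot"],o["force"])
for n in("top","scene"):
    c=env.read_camera(n);np.savez(f"pics/{n}1.npz",**{k:np.array(v) for k,v in c.items()})
    W=cloud(c);X,Y,Z=W[...,0],W[...,1],W[...,2]
    if n=="top":cv2.imwrite("pics/t1.png",cv2.resize(c["img"][100:300,60:360,::-1],(780,520)))
    f=(Z>0.066)&(Z<0.078)&(X<0.6)&(X>0.535)&(Y>-.1)&(Y<.15)
    k,l,st,_=cv2.connectedComponentsWithStats(f.astype(np.uint8));i=1+np.argmax(st[1:,4]);P=W[l==i]
    r=cv2.minAreaRect((P[:,:2]*1000).astype(np.float32));print(n,len(P),r,np.median(P,0))
```

```text
[0.47827337 0.01835046 0.04646363] [179.58045766   2.90798626   5.3252935 ] [0.0392865  0.16964854 0.49318092]
top 73 ((579.4491577148438, -55.642425537109375), (20.642276763916016, 44.72675323486328), 4.81416130065918) [ 0.57998829 -0.05705257  0.0726116 ]
scene 186 ((570.0220947265625, 24.741798400878906), (15.505800247192383, 207.45492553710938), 4.842695236206055) [0.56894519 0.02843427 0.07410024]
```

View pics/t1.png

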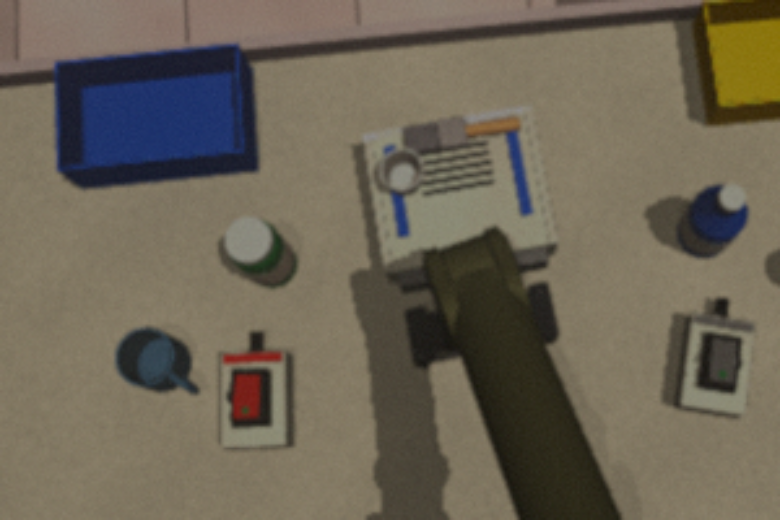

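The fingers stalled at a hard stop with about 10 N on them. The drawer front now stands at x≈0.570, so it is home within the vision error. The top view shows everything else in place, with the red rocker at (250,395). Next I'll lift and go to the rocker.

>>> servo_tool:
  moves: "-0.01 0 -0.03 0 0.05 0.1 1; 0 0 -0.04 0 0.05 0.1 1; 0 0 -0.04 0 0 0.07 1; 0 0 -0.03 0 0 0 1; 0 0 -0.01 0 0 0 1; 0 0 0 0 0 0 1"

```text
time_s: 6.25
tool_pos: [0.4797, 0.0204, 0.2019]
tool_rot: [-180.0, -0.6, -2.7]
force: [-0.2, -0.7, -0.6]
grip_width: 0.0005
```

>>> servo_tool:
  moves: "-0.01 -0.035 0 0 0 0 1; -0.01 -0.035 0 0 0 0 1; -0.01 -0.035 0 0 0 0 1; -0.01 -0.035 0 0 0 0 1; -0.01 -0.035 0 0 0 0 1; -0.01 -0.035 0 0 0 0 1; -0.01 -0.035 0 0 0 0 1; -0.01 -0.02 0 0 0 0 1; 0 0 0 0 0 0 1"

```text
time_s: 7.0
tool_pos: [0.4147, 0.2998, 0.1933]
tool_rot: [-179.5, -0.6, -3.1]
force: [-0.7, 0.6, 0.2]
grip_width: 0.0006
```

>>> servo_tool:
  moves: "-0.01 -0.02 0 0 0 0 1; -0.007 -0.012 0 0 0 0 1; -0.001 -0.004 0.01 0 0 0 1; 0 0 0.02 0 0 0 1; 0 0 0.01 0 0 0 1; 0 0 0.005 0 0 0 1; 0 0 0 0 0 0 1"

```text
time_s: 7.58
tool_pos: [0.3991, 0.3372, 0.1375]
tool_rot: [-179.5, -0.2, -2.9]
force: [0.9, -1.2, 0.6]
grip_width: 0.0005
```

Run:
```python
from cell import env
import cv2
c=env.read_camera("scene")
cv2.imwrite("pics/s2.png",cv2.resize(c["img"][100:230,320:500,::-1],(720,520)))
o=env.get_obs();print(o["tool_pos"],o["tool_rot"],o["force"])
```

```text
[0.39936619 0.3371749  0.13803791] [-179.46657843   -0.22231719   -2.92302476] [-0.30122112 -0.8195971  -0.66602942]
```

View pics/s2.png

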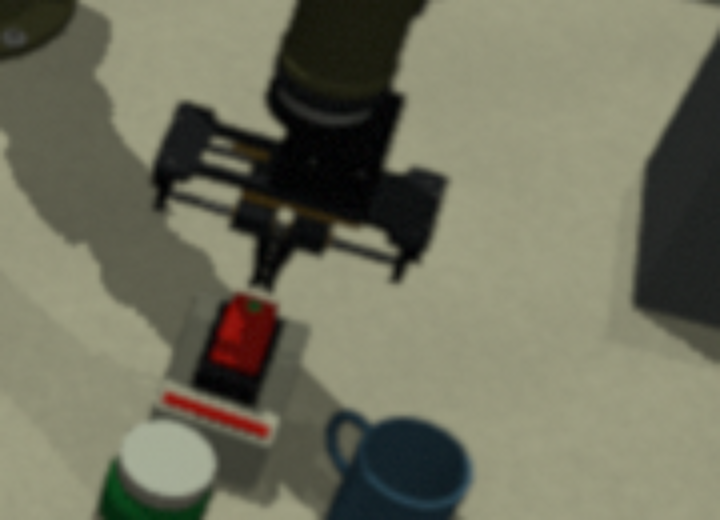

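The fingertips at (262,285) are right above the green dot at (255,303). I'll feel downwards from here.

>>> servo_tool:
  moves: "-0.001 0 0.003 0 0 0 1; 0 0 0.003 0 0 0 1; 0 0 0.002 0 0 0 1; 0 0 0.002 0 0 0 1"

```text
time_s: 7.97
tool_pos: [0.4008, 0.3366, 0.1289]
tool_rot: [-179.4, -0.4, -3.1]
force: [-0.4, -0.1, -0.0]
grip_width: 0.0005
```

>>> servo_tool:
  moves: "0 0 0.002 0 0 0 1; 0 0 0.0015 0 0 0 1"

```text
time_s: 8.13
tool_pos: [0.4014, 0.3366, 0.1256]
tool_rot: [-179.4, -0.5, -3.1]
force: [0.1, -0.1, -0.7]
grip_width: 0.0004
```

>>> servo_tool:
  moves: "0 0 0.0015 0 0 0 1; 0 0 0.0015 0 0 0 1"

```text
time_s: 8.3
tool_pos: [0.4016, 0.3368, 0.1227]
tool_rot: [-179.4, -0.5, -3.1]
force: [0.4, -0.2, -0.4]
grip_width: 0.0006
```

>>> servo_tool:
  moves: "-0.003 0 0.001 0 0 0 1; -0.002 0 0.001 0 0 0 1"

```text
time_s: 8.47
tool_pos: [0.3966, 0.3372, 0.1204]
tool_rot: [-179.3, -0.5, -3.2]
force: [-0.6, -0.8, -0.1]
grip_width: 0.0003
```

>>> servo_tool:
  moves: "0 0 0.0015 0 0 0 1; 0 0 0.0015 0 0 0 1"

```text
time_s: 8.63
tool_pos: [0.396, 0.3374, 0.1183]
tool_rot: [-179.4, -0.5, -3.1]
force: [-2.1, -2.3, 7.0]
grip_width: 0.0006
```

>>> servo_tool:
  moves: "0 0 0.0015 0 0 0 1"

```text
time_s: 8.72
tool_pos: [0.3956, 0.3374, 0.1172]
tool_rot: [-179.4, -0.5, -3.1]
force: [-2.5, -2.1, 4.8]
grip_width: 0.0004
```

>>> servo_tool:
  moves: "0 0 0.002 0 0 0 1"

```text
time_s: 8.8
tool_pos: [0.395, 0.3375, 0.1156]
tool_rot: [-179.5, -0.5, -3.1]
force: [-2.3, -2.3, 4.1]
grip_width: 0.0004
```

>>> servo_tool:
  moves: "0 0 0.002 0 0 0 1"

```text
time_s: 8.88
tool_pos: [0.3945, 0.3375, 0.1138]
tool_rot: [-179.5, -0.5, -3.1]
force: [-1.6, -1.4, 2.5]
grip_width: 0.0004
```

>>> servo_tool:
  moves: "0.001 0 0.002 0 0 0 1; 0.001 0 0.002 0 0 0 1"

```text
time_s: 9.05
tool_pos: [0.3962, 0.3377, 0.1094]
tool_rot: [-179.5, -0.5, -3.0]
force: [-0.2, -0.6, 0.2]
grip_width: 0.0007
```

>>> servo_tool:
  moves: "0 0 0.002 0 0 0 1"

```text
time_s: 9.13
tool_pos: [0.3967, 0.3378, 0.1071]
tool_rot: [-179.5, -0.5, -3.0]
force: [0.3, -0.4, 0.7]
grip_width: 0.0004
```

Run:
```python
from cell import env
import cv2
c=env.read_camera("scene")
cv2.imwrite("pics/s3.png",cv2.resize(c["img"][100:230,320:500,::-1],(720,520)))
o=env.get_obs();print(o["tool_pos"],o["tool_rot"],o["force"])
```

```text
[0.39659203 0.33768381 0.10680177] [-179.49784485   -0.49879318   -3.04624467] [0.9646855  0.59120344 0.73812161]
```

View pics/s3.png

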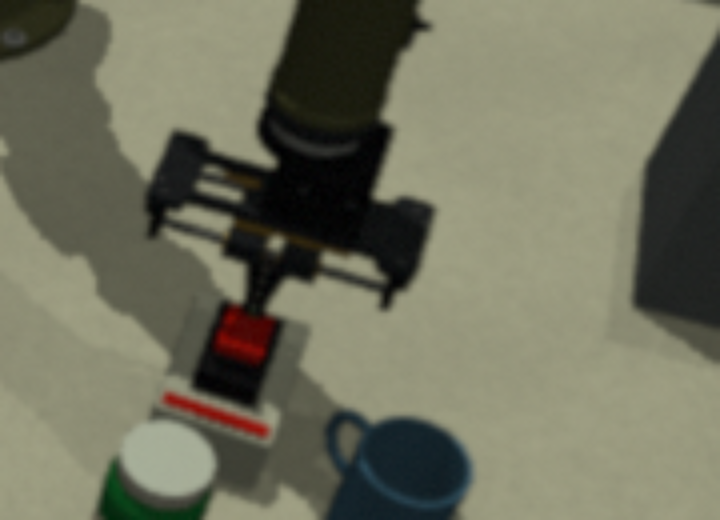

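The force dropped away at the level point, and the red plate at (245,335) now tilts the other way, so it has snapped over. I'll lift straight up and check.

>>> servo_tool:
  moves: "0 0 -0.01 0 0 0 1; 0 0 -0.02 0 0 0 1; 0 0 -0.03 0 0 0 1; -0.02 0.03 -0.035 0 0 0 1; -0.02 0.035 -0.02 0 0 0 1; -0.01 0.035 0 0 0 0 1; 0 0.035 0 0 0 0 1; 0 0.03 0 0 0 0 1; 0 0 0 0 0 0 1"

```text
time_s: 9.93
tool_pos: [0.3403, 0.1792, 0.2196]
tool_rot: [-179.0, -0.3, -2.6]
force: [-1.0, 0.5, 0.0]
grip_width: 0.0001
```

Run:
```python
from cell import env
from h import *
o=env.get_obs();print(o["time_s"],o["tool_pos"],o["force"])
ims=[]
for n in("top","scene"):
    c=env.read_camera(n);W=cloud(c);X,Y,Z=W[...,0],W[...,1],W[...,2]
    hsv=cv2.cvtColor(c["img"],cv2.COLOR_RGB2HSV);H,S,V=hsv[...,0].astype(int),hsv[...,1],hsv[...,2]
    red=((H<6)|(H>174))&(S>130)&(V>50)&(X>.3)&(X<.6)&(Y>.25)&(Y<.42)&(Z>.075)
    P=W[red];A=np.c_[P[:,:2],np.ones(len(P))];print(n,"slope",np.linalg.lstsq(A,P[:,2],rcond=None)[0],len(P))
    f=(Z>0.066)&(Z<0.078)&(X<0.6)&(X>0.535)&(Y>-.1)&(Y<.15)
    P=W[f];r=cv2.minAreaRect((P[:,:2]*1000).astype(np.float32));print(len(P),r)
    g=(X>.37)&(X<.45)&(Y>-.33)&(Y<-.26)&(Z>.078);P=W[g];A=np.c_[P[:,:2],np.ones(len(P))];print("fan slope",np.linalg.lstsq(A,P[:,2],rcond=None)[0][:2])
    W0=cloud(load(n+"0"))
    for nm,x,y,z0,z1,r in(("det",.601,-.308,.18,.22,.04),("soft",.62,.307,.15,.18,.05),("can",.514,-.46,.14,.17,.05),("mug",.493,.473,.06,.1,.05),("cup",.697,.106,.1,.145,.06)):
        q=[np.median(w[(np.hypot(w[...,0]-x,w[...,1]-y)<r)&(w[...,2]>z0)&(w[...,2]<z1)],0).round(3) for w in(W0,W)];print(nm,*q)
    ims.append(c["img"][110:290,90:410,::-1] if n=="top" else c["img"][100:280,110:430+0,::-1])
cv2.imwrite("pics/end.png",cv2.resize(np.vstack(ims),(533,600)))
```

```text
9.9333 [0.3403352  0.17922172 0.21961939] [-1.00643504  0.49210686  0.02188568]
top slope [ 0.28322605 -0.06826182  0.00290964] 127
343 ((581.5432739257812, 25.820388793945312), (38.34083938598633, 234.7518310546875), 4.054656982421875)
fan slope [-0.21876487  0.00697737]
det [ 0.596 -0.307  0.207] [ 0.597 -0.307  0.208]
soft [0.616 0.305 0.169] [0.616 0.305 0.169]
can [ 0.512 -0.459  0.158] [ 0.512 -0.46   0.158]
mug [0.491 0.473 0.083] [0.491 0.474 0.084]
cup [0.716 0.101 0.122] [0.718 0.1   0.121]
scene slope [ 0.24947958  0.02353341 -0.01406837] 140
182 ((571.1166381835938, 35.32489013671875), (224.41015625, 33.756591796875), 87.48207092285156)
fan slope [-0.29627932  0.00598633]
det [ 0.607 -0.304  0.207] [ 0.608 -0.304  0.206]
soft [0.626 0.309 0.169] [0.626 0.31  0.169]
can [ 0.523 -0.456  0.158] [ 0.521 -0.457  0.158]
mug [0.495 0.474 0.079] [0.497 0.473 0.079]
cup [0.706 0.102 0.119] [0.706 0.1   0.119]
```

View pics/end.png

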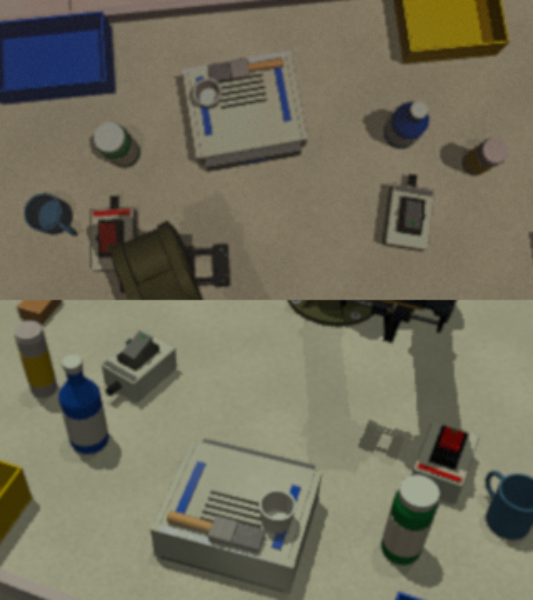

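The red rocker at (450,440) is tilted the other way and the drawer is shut flush. The bystanders stand where they were, and the gripper is clear, so I'll hand it in.

```bash
python3 -c "
from cell import env
print(env.sign_off())"
```

```text
the job is handed in; nothing more can be done
None
```

I pushed the drawer home, then tipped the red rocker's green-dotted end down until it snapped over. I handed the job in at about 10 s of the 56 s allowed; the sign-off gives no verdict.

- **Drawer:** it slid at about 5 N and stalled at the stop with about 10 N along the push. The wrist reading was about 13 N including the vertical part, against the 22 N limit. The front stands about 570 mm out in x. That agrees with home to a few millimetres, which is coarser than the 2 mm asked. So the "home" result rests mainly on the hard stop I felt.
- **Red rocker:** the fingertips met it with the TCP about 119 mm up, which puts the hinge at about 95 mm. The highest force I read was about 8 N, and it fell to nothing at the level point. The plate's slope went from about -0.23 to +0.25 to +0.28, so it is on.
- **Grey rocker:** I never touched it. Its slope still reads as off, at -0.22 in the top view and -0.30 in the scene view, and the two views disagree by that much.
- **Bystanders:** the bottle, jar, can, mug and cup measured within about 2 mm of where they started. I checked the brush only by eye, and it looks unmoved.
- **Arm:** it finished clear of everything, with the TCP 0.22 m up and no contact force.

The forces are readings from the end of each move, so any brief peaks between them were not seen.

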